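# Feel round an embroidery hoop for splinters

### The arm

A 6-joint arm with a two-finger parallel gripper is mounted at the origin on the work surface. World frame = base frame: x ahead of the robot, y to its left, z up, the work surface at z = 0. Lengths are in m, angles in degrees, forces in N, time in s.
With the tool pointing down it reaches from about 0.4 to 0.825 m from the base axis. Payload 7 kg.
Tool frame: the origin (TCP) lies between the finger pads; the fingertips stand 19 mm ahead of it and the grasp point (between the pads) is the TCP; z points along the fingers, y is the line along which they close (so a half turn about z gives the same grasp; the last joint's range is limited). The gripper opens to 88 mm and grips with 3 to 60 N. Pads are 19 mm wide; open, the fingers measure 130 mm over their backs; the gripper's body (78 mm by 193 mm) begins 47 mm behind the grasp point.
Start: joints at [84.001, 20.546, 0.682, 0, -70.136, -16.507], TCP at [0.258, 0.624, 0.246] pointing down, gripper open.
Joint ranges: [-176.03, 176.03], [-82.01, 121.73], [-58.28, 71.71], [-173.87, 95.51], [-174.79, -0.11], [-173.66, 173.66]. Speed limits (degrees/s): [136.94, 136.94, 172.46, 180, 180, 180].

### API

Orientations are given as [roll, pitch, yaw] about the fixed x, y, z axes, in that order (R = Rz(yaw) Ry(pitch) Rx(roll)).
In Python, from plant import r gives the robot as it stands. The module is installed in compiled form; this text tells all that it offers.
- The arm moves only by the shell command python3 -m pendant 'ROWS' [OPENING] [FORCE]. ROWS is JSON, a list of rows, each a list of 6 numbers: the shift along the tool's x, y, z in mm, then the turn, a rotation vector about the tool's x, y, z in rad. In form: [[tx, ty, tz, wx, wy, wz], ...]. A call has 1 to 20 rows; each row is the pose to reach, as a shift and turn from the pose commanded when the call began, along the tool's axes at that moment; what a row does not reach only later rows make up. A row lasts 1/8 s, in which the tool goes at most 62.5 mm and 10.7 degrees, less where a joint would pass 70% of its speed; a pose out of reach is approached as far as the arm can. A call with a gripper value outside its range is refused whole. OPENING is the finger opening in mm, from 0 to 87.6, set as the call begins (- or left out, the last holds). The fingers move at their own pace and stop on an object; FORCE is the grip in N (left out, the last holds). Time passes only in rows, so rows that repeat a pose let the fingers close. It gives the time, the measured TCP pose, the force, the opening and the grip force at its end, in the units of the state.
- r.get_state(): the state, without advancing time (a new reading comes with each control period).
- r.capture(name): name is "side" or "top" or "wrist"; returns the picture (400x640x3 uint8, red, green, blue); there is no depth.
- r.camera_params(name): a dict with "mtx" (3x3 intrinsics, pixels), "rvec" (rotation vector, rad) and "tvec" (3), from world to camera coordinates, as OpenCV has them; the wrist camera has in their place "mount" (4x4, takes a point from camera to tool coordinates, whose origin is the TCP and whose axes are the flange's). Camera axes: x right, y down, z forward; pixel columns grow to the right and rows downward; lengths in m; the calibration is good to about 2 mm. A picture is of the moment at which its call begins: read the wrist's pose just before it. camera_params takes no time and is no camera call.
- r.close_job(): hands the job in; it is judged then, once.
The state is a dict: "time_s": time; "joints": joint angles; "qd": joint speeds; "joint_torque": joint torques, N m; "tcp_pos": TCP position; "eef_rot": TCP orientation; "contact_force": force on the tool from outside, world axes, zero at the start; "moment": the same for the moment, N m; "gripper_width": finger opening in m; "gripper_force": force on a finger pad.
Only numpy, scipy, OpenCV 4.12 (cv2) and the standard library are available. Lean on these libraries where they do the work, as an engineer would, in place of code of your own. Each camera call takes 0.05 s, during which the arm holds its last target. There are 200 camera calls.

### The job

Check the empty wooden hoop for splinters before work goes on it: set the fingertips on top of its rim beside the brass screw and run them lightly round the whole rim, anticlockwise as seen from above, until they are back at the screw, then lift away. Keep just enough pressure for the hoop to dip a few millimetres on its sprung stand all the way, never so much that it bottoms out, do not grip or lift the hoop, and leave the small things around it where they are.

Things in the scene. Friction and masses are not known exactly. Their poses are not given: they have to be found in the camera images.
- stand: fixed table-top stand for a hoop: round wooden base 116 mm across and 14 mm high, a steel sleeve 24 mm across in its middle up to 50 mm. Origin: centre of the base's underside, on the table; z up; its x axis points towards the hoop's brass tightening screw. It cannot be moved
- hoop (a joint): how far the hoop has been pressed down on the stand's sprung column, m: 0 at rest, 0.016 where it bottoms out; negative if pulled up. The spring gives way 1 mm per 0.4 N, straight down without tilting or turning wherever the rim is touched, and pushes the hoop back up when released.
- hoop_mid (a point): centre of the hoop, level with its rim's top: the hoop is an empty pale wooden ring, 136 mm outside and 112 mm inside diameter (rim 12 mm wide, flat on top, 16 mm high), rim top 95 mm above the table at rest, level, carried by three thin steel arms that lie 11 mm or more below the rim's top. Its brass tightening screw sticks out sideways to 84 mm from the middle, below the rim's top
- rim0 (a point): point on top of the hoop's rim, in the middle of its width, right beside the brass screw (62 mm from the hoop's centre); its axes are the stand's
- rim1 (a point): point on top of the rim, mid-width, 40 degrees anticlockwise (seen from above) from the screw; its axes are the stand's
- rim2 (a point): point on top of the rim, mid-width, 80 degrees anticlockwise (seen from above) from the screw; its axes are the stand's
- rim3 (a point): point on top of the rim, mid-width, 120 degrees anticlockwise (seen from above) from the screw; its axes are the stand's
- rim4 (a point): point on top of the rim, mid-width, 160 degrees anticlockwise (seen from above) from the screw; its axes are the stand's
- rim5 (a point): point on top of the rim, mid-width, 200 degrees anticlockwise (seen from above) from the screw; its axes are the stand's
- rim6 (a point): point on top of the rim, mid-width, 240 degrees anticlockwise (seen from above) from the screw; its axes are the stand's
- rim7 (a point): point on top of the rim, mid-width, 280 degrees anticlockwise (seen from above) from the screw; its axes are the stand's
- rim8 (a point): point on top of the rim, mid-width, 320 degrees anticlockwise (seen from above) from the screw; its axes are the stand's
- spool: loose wooden thread spool standing upright, 34 mm across, 45 mm high; origin: centre of its underside
- pinjar: loose glass jar with black cap, 44 mm across, 60 mm high; origin: centre of its underside
- loupe: loose black lens ring lying flat, 72 mm across, 22 mm high; origin: centre of its underside
- needlebox: loose white needle box, 70 x 45 x 22 mm; origin: centre of its underside
Mind the look-alikes: they are no part of the job. Of the things that look like the stand, take the one that is farthest to the robot's left at the start.

How it is judged:
By the outcome, as a careful person would: the job done as asked, in the order asked, and still so for the second after the job is handed in, with the robot touching nothing.
It also fails if it takes over 54 s, if anything falls off the work surface, if the arm or the gripper's body presses on something with over 40 N, if the wrist force passes 120 N, or if a joint passes its speed limit or range.

## Working session

There is one attempt and no reset: what is moved stays moved. The work goes in short steps, Python scripts to look and compute and a shell command to move; the robot and the scene stay as the last step left them, time stands still between calls to the robot, and variables do not carry over. Pictures are saved under pics/ and viewed, at most 10 in all, crops included, and the job is handed in when it is done.

```bash
mkdir -p pics; python3 - <<'E'
from plant import r
import cv2,numpy as np
s=r.get_state();print(s)
for n in ("top","side"):
    im=r.capture(n);cv2.imwrite(f"pics/{n}0.png",im[:,:,::-1])
    p=r.camera_params(n);R=cv2.Rodrigues(np.array(p['rvec']))[0];print(n,p['mtx'],(-R.T@np.array(p['tvec']).ravel()),R)
print(r.camera_params("wrist"))
E
```

```text
{'time_s': 0.0, 'joints': array([ 8.40021735e+01,  2.05893100e+01,  6.34466169e-01, -2.02739665e-02,
       -7.01350552e+01, -1.65048426e+01]), 'qd': array([ 0.00274428, -0.03203628, -0.02132273, -0.02375715, -0.01771065,
       -0.05144319]), 'joint_torque': array([ 6.78605484e-04, -5.82716274e+01,  2.93046534e+01,  6.99741036e+00,
        6.82981830e-03, -1.65499409e-04]), 'tcp_pos': array([0.25820984, 0.62317349, 0.24465142]), 'eef_rot': array([ 1.79908390e+02, -7.26876278e-03, -2.25095674e+01]), 'contact_force': array([-0.17303891, -0.29475743,  0.26673018]), 'moment': array([ 0.02572508,  0.0179833 , -0.0228655 ]), 'gripper_force': 0.0, 'gripper_width': 0.08768939356681514}
top [[468.73659098   0.         322.36440064]
 [  0.         468.73659098 205.8086981 ]
 [  0.           0.           1.        ]] [0.39430701 0.02922878 0.9554025 ] [[ 0.0187476  -0.9992819   0.03292738]
 [-0.98967759 -0.02322725 -0.14141697]
 [ 0.14208023 -0.02993626 -0.98940236]]
side [[367.00614725   0.         322.26587132]
 [  0.         367.00614725 203.47753279]
 [  0.           0.           1.        ]] [0.34103681 0.57067947 0.46278341] [[-0.9535505  -0.30082181 -0.0157378 ]
 [-0.14427928  0.50195296 -0.85277589]
 [ 0.26443322 -0.81089424 -0.52203986]]
{'mtx': array([[332.33226935,   0.        , 314.83726888],
       [  0.        , 332.33226935, 199.28136669],
       [  0.        ,   0.        ,   1.        ]]), 'mount': array([[ 3.37994328e-04, -9.68402788e-01, -2.49391110e-01,
         6.67824642e-02],
       [ 9.99999895e-01,  2.50111280e-04,  3.84078774e-04,
        -8.94613169e-04],
       [-3.09567426e-04, -2.49391214e-01,  9.68402771e-01,
        -1.39895942e-01],
       [ 0.00000000e+00,  0.00000000e+00,  0.00000000e+00,
         1.00000000e+00]])}
```

View pics/top0.png

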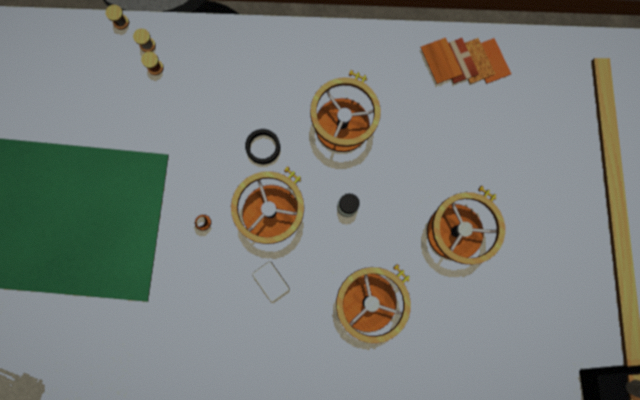

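View pics/side0.png

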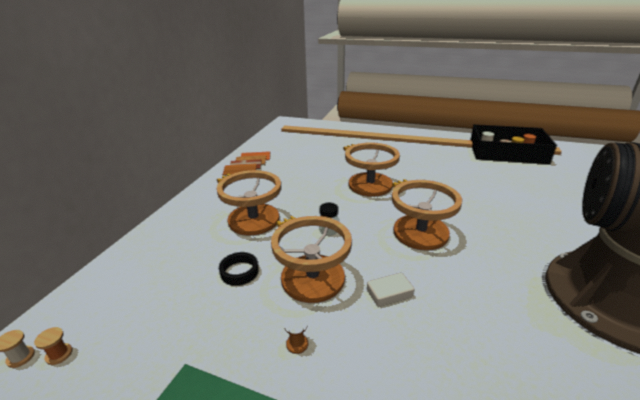

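The top view has four hoops. The leftmost, so the target, is at about (268,207) with its brass screw at about (292,174). In the side view the same one is nearest, at (312,245).

```bash
cat > h.py <<'E'
import cv2,numpy as np
from plant import r
def cast(n,px,z,pose=None):
    p=r.camera_params(n);K=np.array(p['mtx'])
    d=np.c_[np.atleast_2d(px),np.ones(len(np.atleast_2d(px)))]@np.linalg.inv(K).T
    R=cv2.Rodrigues(np.array(p['rvec']))[0];c=-R.T@np.array(p['tvec']).ravel();d=d@R
    return c+d*((z-c[2])/d[:,2])[:,None]
def fit(P):
    A=np.c_[2*P[:,:2],np.ones(len(P))];s=np.linalg.lstsq(A,(P[:,:2]**2).sum(1),rcond=None)[0]
    return s[:2],np.sqrt(s[2]+s[0]**2+s[1]**2)
E
python3 - <<'E'
from h import *
for n,box in (("top",(215,160,320,255)),("side",(262,205,362,300))):
    im=cv2.imread(f"pics/{n}0.png");hsv=cv2.cvtColor(im,cv2.COLOR_BGR2HSV)
    x0,y0,x1,y1=box
    if n=="top": print(hsv[207,234],hsv[242,268],hsv[174,292],hsv[207,285])
    else: print(hsv[225,290],hsv[262,312],hsv[285,312])
    c=im[y0:y1,x0:x1];cv2.imwrite(f"pics/{n}c.png",cv2.resize(c,None,fx=6,fy=6,interpolation=cv2.INTER_NEAREST)[:600])
E
python3 -c "
import cv2,numpy as np
a=cv2.imread('pics/topc.png');b=cv2.imread('pics/sidec.png')
a=cv2.resize(a,(400,360));b=cv2.resize(b,(390,370))[:360]
cv2.imwrite('pics/c.png',np.hstack([a,b]))"
```

```text
[ 18 145 146] [ 20 132 137] [ 30 176 135] [ 13 202 143]
[ 15 144  99] [ 16 142 179] [ 14 192 150]
```

View pics/c.png

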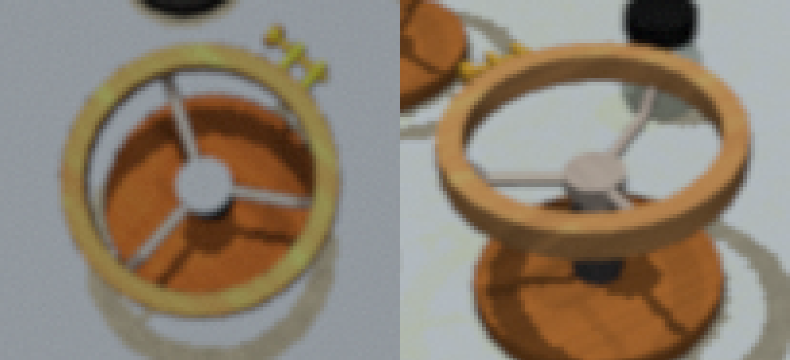

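```bash
python3 - <<'E'
from h import *
for n,box,seed in (("top",(215,155,320,255),(268,207)),):
    im=cv2.imread(f"pics/{n}0.png");hsv=cv2.cvtColor(cv2.resize(im,None,fx=4,fy=4,interpolation=cv2.INTER_CUBIC),cv2.COLOR_BGR2HSV)
    h,s,v=[hsv[...,i].astype(int) for i in range(3)]
    wood=((h>=9)&(h<=27)&(s>75)).astype(np.uint8)
    x0,y0,x1,y1=[4*k for k in box];m=np.zeros_like(wood);m[y0:y1,x0:x1]=wood[y0:y1,x0:x1]
    cs=cv2.findContours(m,cv2.RETR_EXTERNAL,cv2.CHAIN_APPROX_NONE)[0];c=max(cs,key=cv2.contourArea)[:,0].astype(float)
    px=(c+.5)/4-.5
    P=cast(n,px,.095);keep=np.ones(len(P),bool)
    for _ in range(10):
        o,rad=fit(P[keep]);d=np.linalg.norm(P[:,:2]-o,axis=1)-rad;keep=abs(d)<max(.0012,2*np.std(d[keep]) if _<3 else .0012)
    print("outer",o,rad,keep.mean(),d[keep].std())
    ang=np.degrees(np.arctan2(*(P[:,:2]-o).T[::-1]))
    for a in range(-180,180,20): k=abs(ang-a)<5; print(a,round(1000*(np.median(d[k])+rad),1),end='; ')
    sc=((h>=25)&(h<=36)&(s>120)).astype(np.uint8);ys,xs=np.nonzero(sc[y0:y1,x0:x1]);
    px=np.c_[xs+x0,ys+y0]/4;Q=cast(n,px,.087)[:,:2];q=Q[np.linalg.norm(Q-o,axis=1)>.07]
    d=q.mean(0)-o;print("\nscrew",len(q),q.mean(0),np.linalg.norm(d),np.linalg.norm(q-o,axis=1).max(),np.degrees(np.arctan2(d[1],d[0])))
    print("tcp start",r.get_state()['tcp_pos'],"dist",np.linalg.norm(o))
E
```

```text
outer [0.51337854 0.1052187 ] 0.06677799726102727 0.7753479125248509 0.0003693912668968632
-180 66.3; -160 66.7; -140 66.8; -120 68.0; -100 66.5; -80 66.3; -60 66.5; -40 74.6; -20 66.8; 0 62.9; 20 66.8; 40 67.0; 60 66.9; 80 66.8; 100 66.6; 120 66.5; 140 67.7; 160 66.8; 
screw 650 [0.57460701 0.05842179] 0.07706410429779018 0.08435729128553388 -37.39067338228805
tcp start [0.25825068 0.62321588 0.24471929] dist 0.5240500885876227
```

```bash
python3 -m pendant '[[15,13,0,0,0,0],[45,40,0,0,0,0],[85,75,0,0,0,0],[125,110,0,0,0,0],[165,145,0,0,0,0],[205,180,0,0,0,0],[245,215,0,0,0,0],[285,250,0,0,0,0],[325,285,0,0,0,0],[365,320,0,0,0,0],[400,350,0,0,0,0],[425,373,0,0,0,0],[434,381,0,0,0,0],[434,381,0,0,0,0],[434,381,0,0,0,0]]' 0 3
python3 - <<'E'
from h import *
s=r.get_state();im=r.capture("wrist");cv2.imwrite("pics/w1.png",im[:,:,::-1]);print(s)
E
```

```text
time_s: 1.98
tcp_pos: [0.5131, 0.1059, 0.2456]
eef_rot: [-180.0, 0.0, -22.5]
contact_force: [-0.4, 0.3, 0.8]
gripper_width: 0.0003
gripper_force: 0.0
{'time_s': 1.975, 'joints': array([ 3.31333315e+01,  6.26456034e+00, -1.82215842e+01, -8.68386339e-03,
       -6.55073889e+01,  3.43895734e+01]), 'qd': array([ 0.59530267,  0.03394409,  0.20215479, -0.02432279, -0.02874537,
        0.12155694]), 'joint_torque': array([-5.54324649e-01, -3.73839533e+01,  2.83973980e+01,  6.74645662e+00,
        6.71313819e-02,  6.41607272e-03]), 'tcp_pos': array([0.51310806, 0.10593355, 0.24559041]), 'eef_rot': array([-1.79990200e+02,  2.86932205e-03, -2.24806946e+01]), 'contact_force': array([-0.41214161,  0.33067033,  0.84262651]), 'moment': array([ 0.00714527, -0.00018052,  0.0775103 ]), 'gripper_force': 0.0, 'gripper_width': 0.000333976396977862}
```

View pics/w1.png

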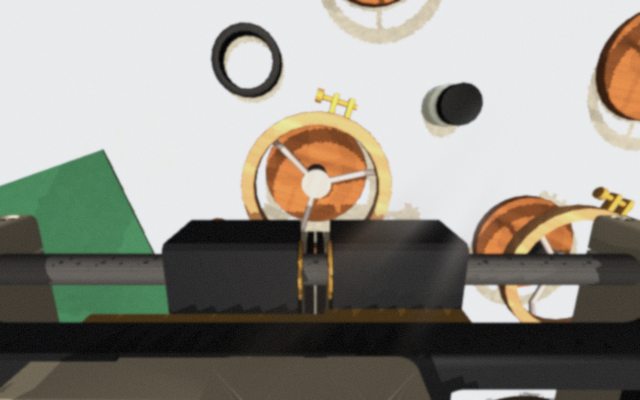

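The wrist view shows the hoop centred near (317,185), its screw at (337,102), and the closed fingers hiding its lower part. I'll refine the centre from the visible arc.

```bash
python3 - <<'E'
from h import *
from scipy.spatial.transform import Rotation as Ro
s=r.get_state();p=r.camera_params("wrist");K=p['mtx'];M=np.array(p['mount'])
Rt=Ro.from_euler('xyz',s['eef_rot'],degrees=True).as_matrix();t=np.array(s['tcp_pos'])
c=Rt@M[:3,3]+t;R=Rt@M[:3,:3]
def wc(px,z):
    d=np.c_[px,np.ones(len(px))]@np.linalg.inv(K).T@R.T
    return (c+d*((z-c[2])/d[:,2])[:,None])[:,:2]
im=cv2.imread("pics/w1.png");hsv=cv2.cvtColor(cv2.resize(im,None,fx=4,fy=4,interpolation=cv2.INTER_CUBIC),cv2.COLOR_BGR2HSV)
h,S,v=[hsv[...,i].astype(int) for i in range(3)]
m=((h>=6)&(h<=28)&(S>60)&(v>100)).astype(np.uint8)
z=np.zeros_like(m);z[320:880,920:1600]=m[320:880,920:1600]
# outermost along rays from (317,185)
pts=[];inn=[]
for a in np.radians(np.arange(170,371,1)):
    rr=np.arange(45,85,.25);u=317+rr*np.cos(a);w=185+rr*np.sin(a)
    k=z[np.clip((w*4+2).astype(int),0,1599),np.clip((u*4+2).astype(int),0,2559)]
    if k.any() and w[k>0][-1]<205: j=np.nonzero(k)[0][-1];pts.append((u[j],w[j]))
P=wc(np.array(pts),.095);keep=np.ones(len(P),bool)
for i in range(12):
    o,rad=fit(np.c_[P,P[:,0]*0][keep]);d=np.linalg.norm(P-o,axis=1)-rad;keep=d<(.004 if i<4 else .0012);keep&=d>-.003
print(o,rad,keep.sum(),len(P),d[keep].std())
# fixed radius 68
from scipy.optimize import least_squares
f=least_squares(lambda x:np.linalg.norm(P[keep]-x,axis=1)-.068,o);print("r68",f.x)
sc=((h>=18)&(h<=34)&(S>130)&(v>100));ys,xs=np.nonzero(sc);q=np.c_[xs,ys]/4.
q=q[(q[:,0]>310)&(q[:,0]<362)&(q[:,1]>85)&(q[:,1]<118)]
for oo in (o,f.x):
    Q=wc(q,.087);D=np.linalg.norm(Q-oo,axis=1);g=Q[D>.071];dd=g.mean(0)-oo
    print("screw",len(g),g.mean(0),D.max(),np.degrees(np.arctan2(dd[1],dd[0])))
E
```

```text
[0.51462    0.10534194] 0.06693448162090435 179 201 0.00017278897147782424
r68 [0.51332488 0.10589596]
screw 3935 [0.57765939 0.06061853] 0.08517679680111481 -35.353859195757614
screw 4096 [0.57727703 0.06059472] 0.08658480761031545 -35.31228885608991
```

```bash
python3 -m pendant '[[10,3,20,0,0,0],[30,8,50,0,0,0],[50,14,80,0,0,0],[60.5,16.9,100,0,0,0],[60.5,16.9,115,0,0,0],[60.5,16.9,122,0,0,0],[60.5,16.9,122,0,0,0],[60.5,16.9,122,0,0,0],[60.5,16.9,122,0,0,0]]'
python3 - <<'E'
from h import *
im=r.capture("side");cv2.imwrite("pics/s2.png",cv2.resize(im[160:320,220:420,::-1],None,fx=4,fy=3.75)[:600]);s=r.get_state();print(s['tcp_pos'],s['contact_force'])
for n in range(4): r.capture("top");s=r.get_state();print(s['tcp_pos'],s['contact_force'])
E
```

```text
time_s: 3.15
tcp_pos: [0.5632, 0.067, 0.1244]
eef_rot: [-179.9, -0.1, -22.5]
contact_force: [0.2, 0.1, -0.3]
gripper_width: 0.0003
gripper_force: 0.0
[0.56315536 0.06693421 0.12424593] [ 0.39732992  0.46297045 -0.66741589]
[0.56311213 0.06683286 0.12412959] [ 0.47345316  0.22568152 -0.71882631]
[0.56305178 0.06677742 0.12399469] [ 0.25779839 -0.66385525 -0.74821869]
[0.56304006 0.0667544  0.12388718] [0.43149889 0.57680527 0.43261128]
[0.56295644 0.0666781  0.12377498] [-0.23480991 -0.69087719 -0.32828342]
```

View pics/s2.png

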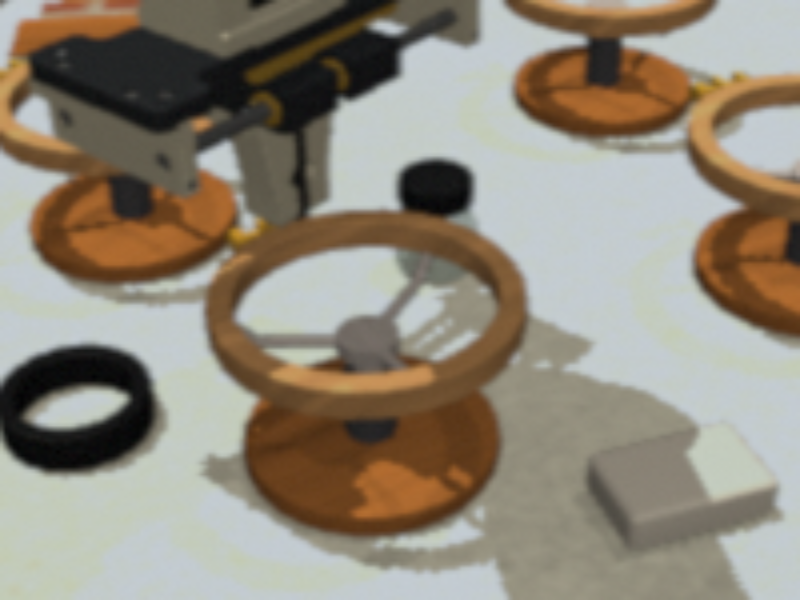

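The side crop shows the closed fingertips just above the far side of the rim, next to the screw. I'll lower them 16 mm, which should dip the hoop about 6 mm, and check.

```bash
python3 -m pendant '[[0,0,3,0,0,0],[0,0,6,0,0,0],[0,0,9,0,0,0],[0,0,11,0,0,0],[0,0,13,0,0,0],[0,0,15,0,0,0],[0,0,16,0,0,0],[0,0,16,0,0,0]]'
python3 - <<'E'
from h import *
F=[];Z=[]
for n in range(8):
    im=r.capture("side");s=r.get_state();F.append(s['contact_force']);Z.append(s['tcp_pos'])
print(np.mean(F,0),np.mean(Z,0),s['time_s'])
a=cv2.imread("pics/side0.png")
def win(i,x0,x1,y0,y1): return cv2.cvtColor(i,cv2.COLOR_BGR2GRAY)[y0:y1,x0:x1].astype(np.float32)
b=im[:,:,::-1].copy();cv2.imwrite("pics/s3.png",b)
# near rim lower band vertical shift, edge of rim bottom vs side0
def hs(i): return (cv2.cvtColor(i,cv2.COLOR_BGR2HSV)[...,1]).astype(float)
for nm,i in (("before",a),("pressed",b)):
    h=hs(i); print(nm,[round(float(h[220:345,u].__gt__(110).nonzero()[0][0]+220),1) for u in (280,285,340)], [int(np.nonzero(h[:,u]>110)[0][0]) for u in (276,345)])
# template match of the left rim end
for (x0,x1,y0,y1) in ((266,300,225,262),(325,360,225,262)):
    t=a[y0:y1,x0:x1];res=cv2.matchTemplate(b[y0-5:y1+18,x0-3:x1+3],t,cv2.TM_CCOEFF_NORMED);_,mv,_,l=cv2.minMaxLoc(res);print("shift",l[0]-3,l[1]-5,round(mv,2))
E
```

```text
time_s: 4.4
tcp_pos: [0.5628, 0.0666, 0.1076]
eef_rot: [180.0, 0.0, -22.5]
contact_force: [-0.7, -0.2, 3.2]
gripper_width: 0.0007
gripper_force: 1.3
[-1.41455888 -0.74273215  2.80050352] [0.56284284 0.06663343 0.10761831] 4.8
before [222.0, 220.0, 224.0] [176, 92]
pressed [225.0, 226.0, 227.0] [143, 21]
shift 0 2 0.82
shift 0 2 0.8
```

```bash
python3 - <<'E'
import numpy as np
p=lambda a:np.round(2*62*np.array([np.cos(np.radians(a)),-np.sin(np.radians(a))]))/2
b=p(-15.5)
for c in range(4):
    A=-15.5+91*c+np.arange(1,19)*91/18;L=[p(a)-b for a in A];b=p(A[-1])
    print(json if 0 else "["+",".join("[%g,%g,%d,0,0,0]"%(l[0],l[1],-1 if c==0 else 0) for l in L)+"]")
E
```

```text
[[1.5,-5.5,-1,0,0,0],[2,-10.5,-1,0,0,0],[2.5,-16,-1,0,0,0],[2.5,-21.5,-1,0,0,0],[1.5,-27,-1,0,0,0],[0.5,-32.5,-1,0,0,0],[-1,-37.5,-1,0,0,0],[-3.5,-42.5,-1,0,0,0],[-6,-47.5,-1,0,0,0],[-8.5,-52,-1,0,0,0],[-12,-56.5,-1,0,0,0],[-16,-60.5,-1,0,0,0],[-20,-64,-1,0,0,0],[-24,-67.5,-1,0,0,0],[-29,-70.5,-1,0,0,0],[-33.5,-73,-1,0,0,0],[-38.5,-75,-1,0,0,0],[-44,-76.5,-1,0,0,0]]
[[-5.5,-1,0,0,0,0],[-11,-2,0,0,0,0],[-16,-2,0,0,0,0],[-21.5,-1.5,0,0,0,0],[-27,-1,0,0,0,0],[-32.5,0.5,0,0,0,0],[-37.5,2,0,0,0,0],[-42.5,4,0,0,0,0],[-47.5,7,0,0,0,0],[-52,10,0,0,0,0],[-56.5,13.5,0,0,0,0],[-60,17,0,0,0,0],[-64,21,0,0,0,0],[-67,25.5,0,0,0,0],[-70,30.5,0,0,0,0],[-72.5,35,0,0,0,0],[-74.5,40.5,0,0,0,0],[-76,45.5,0,0,0,0]]
[[-1,5.5,0,0,0,0],[-1.5,11,0,0,0,0],[-1.5,16.5,0,0,0,0],[-1,22,0,0,0,0],[0,27,0,0,0,0],[1,32.5,0,0,0,0],[3,37.5,0,0,0,0],[5,42.5,0,0,0,0],[8,47.5,0,0,0,0],[11,52,0,0,0,0],[14.5,56,0,0,0,0],[18.5,60,0,0,0,0],[22.5,63.5,0,0,0,0],[27,66.5,0,0,0,0],[31.5,69.5,0,0,0,0],[36.5,71.5,0,0,0,0],[42,73.5,0,0,0,0],[47,75,0,0,0,0]]
[[5.5,1,0,0,0,0],[11,1.5,0,0,0,0],[16.5,1.5,0,0,0,0],[22,1,0,0,0,0],[27,0,0,0,0,0],[32.5,-1.5,0,0,0,0],[37.5,-3.5,0,0,0,0],[42.5,-5.5,0,0,0,0],[47.5,-8.5,0,0,0,0],[51.5,-11.5,0,0,0,0],[56,-15,0,0,0,0],[59.5,-19,0,0,0,0],[63,-23.5,0,0,0,0],[66,-28,0,0,0,0],[69,-32.5,0,0,0,0],[71,-37.5,0,0,0,0],[73,-43,0,0,0,0],[74.5,-48,0,0,0,0]]
```

```bash
python3 -m pendant '[[1.5,-5.5,-1,0,0,0],[2,-10.5,-1,0,0,0],[2.5,-16,-1,0,0,0],[2.5,-21.5,-1,0,0,0],[1.5,-27,-1,0,0,0],[0.5,-32.5,-1,0,0,0],[-1,-37.5,-1,0,0,0],[-3.5,-42.5,-1,0,0,0],[-6,-47.5,-1,0,0,0],[-8.5,-52,-1,0,0,0],[-12,-56.5,-1,0,0,0],[-16,-60.5,-1,0,0,0],[-20,-64,-1,0,0,0],[-24,-67.5,-1,0,0,0],[-29,-70.5,-1,0,0,0],[-33.5,-73,-1,0,0,0],[-38.5,-75,-1,0,0,0],[-44,-76.5,-1,0,0,0]]'
python3 - <<'E'
from h import *
F=[]
for n in range(6): im=r.capture("side");s=r.get_state();F.append(np.r_[s['contact_force'],s['tcp_pos']])
print(np.mean(F,0).round(4));p=F[-1][3:5]-[.5138,.1053];print(np.linalg.norm(p),np.degrees(np.arctan2(p[1],p[0])))
cv2.imwrite("pics/s4.png",cv2.resize(im[120:320,190:450,::-1],None,fx=3,fy=3))
E
```

```text
time_s: 7.05
tcp_pos: [0.5514, 0.1545, 0.1086]
eef_rot: [-180.0, -0.0, -22.5]
contact_force: [2.2, -0.3, 2.6]
gripper_width: 0.0006
gripper_force: 1.1
[-0.5865  1.3598  2.3359  0.5511  0.1546  0.1085]
0.06169691910535147 52.60388365361857
```

View pics/s4.png

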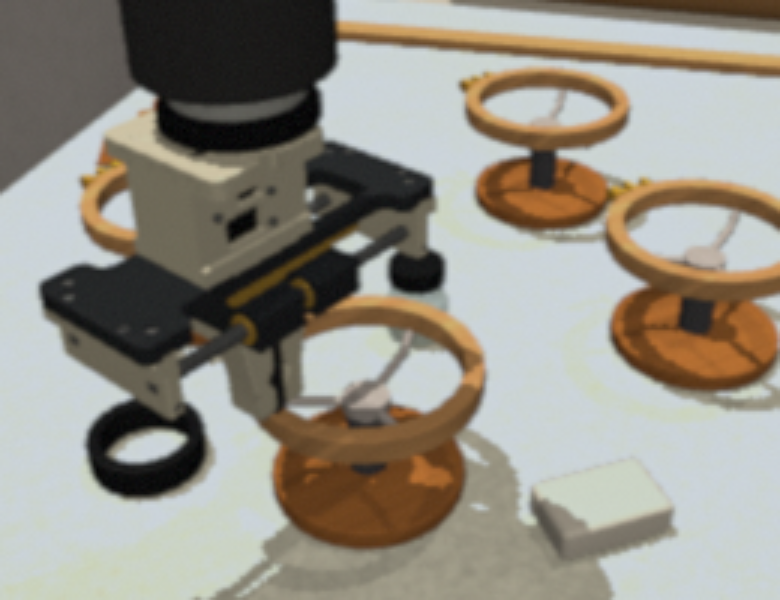

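The fingertips are resting on the left of the rim, at about (270,410) in the crop. The force is about 2.3 N, so the dip is about 5.5 mm, and I'll carry on round.

```bash
python3 -m pendant '[[-5.5,-1,0,0,0,0],[-11,-2,0,0,0,0],[-16,-2,0,0,0,0],[-21.5,-1.5,0,0,0,0],[-27,-1,0,0,0,0],[-32.5,0.5,0,0,0,0],[-37.5,2,0,0,0,0],[-42.5,4,0,0,0,0],[-47.5,7,0,0,0,0],[-52,10,0,0,0,0],[-56.5,13.5,0,0,0,0],[-60,17,0,0,0,0],[-64,21,0,0,0,0],[-67,25.5,0,0,0,0],[-70,30.5,0,0,0,0],[-72.5,35,0,0,0,0],[-74.5,40.5,0,0,0,0],[-76,45.5,0,0,0,0]]'
python3 -m pendant '[[-1,5.5,0,0,0,0],[-1.5,11,0,0,0,0],[-1.5,16.5,0,0,0,0],[-1,22,0,0,0,0],[0,27,0,0,0,0],[1,32.5,0,0,0,0],[3,37.5,0,0,0,0],[5,42.5,0,0,0,0],[8,47.5,0,0,0,0],[11,52,0,0,0,0],[14.5,56,0,0,0,0],[18.5,60,0,0,0,0],[22.5,63.5,0,0,0,0],[27,66.5,0,0,0,0],[31.5,69.5,0,0,0,0],[36.5,71.5,0,0,0,0],[42,73.5,0,0,0,0],[47,75,0,0,0,0]]'
python3 - <<'E'
from h import *
F=[]
for n in range(6): im=r.capture("side");s=r.get_state();F.append(np.r_[s['contact_force'],s['tcp_pos']])
print(np.mean(F,0).round(4));p=F[-1][3:5]-[.5138,.1053];print(np.linalg.norm(p),np.degrees(np.arctan2(p[1],p[0])))
E
```

```text
time_s: 9.6
tcp_pos: [0.4636, 0.141, 0.1086]
eef_rot: [180.0, 0.0, -22.5]
contact_force: [1.1, 0.4, 2.2]
gripper_width: 0.0005
gripper_force: 1.2
time_s: 11.85
tcp_pos: [0.4789, 0.0537, 0.1085]
eef_rot: [180.0, 0.0, -22.5]
contact_force: [-0.3, 0.9, 2.4]
gripper_width: 0.0006
gripper_force: 1.2
[ 0.8249 -1.2851  2.157   0.4791  0.0537  0.1086]
0.06213185683730661 -124.22516336922463
```

```bash
python3 -m pendant '[[5.5,1,0,0,0,0],[11,1.5,0,0,0,0],[16.5,1.5,0,0,0,0],[22,1,0,0,0,0],[27,0,0,0,0,0],[32.5,-1.5,0,0,0,0],[37.5,-3.5,0,0,0,0],[42.5,-5.5,0,0,0,0],[47.5,-8.5,0,0,0,0],[51.5,-11.5,0,0,0,0],[56,-15,0,0,0,0],[59.5,-19,0,0,0,0],[63,-23.5,0,0,0,0],[66,-28,0,0,0,0],[69,-32.5,0,0,0,0],[71,-37.5,0,0,0,0],[73,-43,0,0,0,0],[74.5,-48,0,0,0,0],[74.5,-48,0,0,0,0],[74.5,-48,0,0,0,0]]'
python3 - <<'E'
from h import *
s=r.get_state();p=s['tcp_pos'][:2]-[.5138,.1053];print(s['contact_force'],np.linalg.norm(p),np.degrees(np.arctan2(p[1],p[0])))
E
python3 -m pendant '[[0,0,-3,0,0,0],[0,0,-7,0,0,0],[0,0,-12,0,0,0],[0,0,-20,0,0,0],[0,0,-35,0,0,0],[0,0,-55,0,0,0],[0,0,-75,0,0,0],[0,0,-90,0,0,0],[0,0,-100,0,0,0],[0,0,-100,0,0,0],[0,0,-100,0,0,0],[0,0,-100,0,0,0]]'
python3 - <<'E'
from h import *
im=r.capture("side");cv2.imwrite("pics/s5.png",im[:,:,::-1])
E
```

```text
time_s: 14.65
tcp_pos: [0.5665, 0.0704, 0.1088]
eef_rot: [-179.9, -0.1, -22.5]
contact_force: [1.0, 1.5, 1.4]
gripper_width: 0.0003
gripper_force: 1.1
[0.99932026 1.52379509 1.39105516] 0.0631943524545832 -33.560123946458454
time_s: 16.15
tcp_pos: [0.5655, 0.0697, 0.2078]
eef_rot: [179.9, 0.1, -22.5]
contact_force: [-0.1, 0.5, 0.9]
gripper_width: 0.0005
gripper_force: 0.0
```

View pics/s5.png

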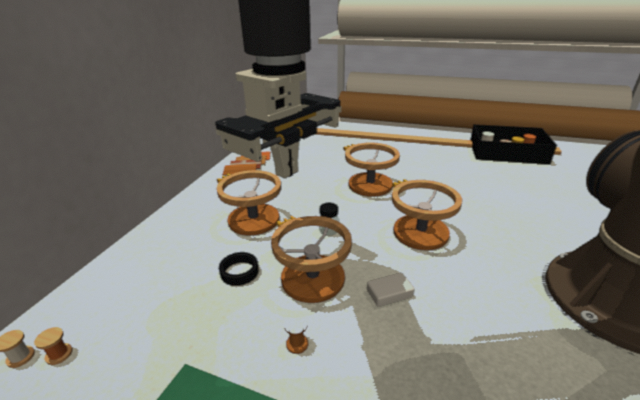

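The gripper is clear above the hoop. The hoop is back at rest at (312,245), and the spool (297,340), loupe (238,268), needle box (390,290) and jar (328,215) have not moved.

```bash
python3 -c "
from plant import r
print(r.close_job())"
```

```text
the job is handed in; nothing more can be done
None
```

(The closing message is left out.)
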